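# Set the table lamp on its coaster board and click it on

## Robot

A 7-joint arm with a two-finger parallel gripper is mounted at the origin on the work surface. World frame = base frame: x ahead of the robot, y to its left, z up, the work surface at z = 0. Lengths are in m, angles in degrees, forces in N, time in s.
With the tool pointing down it reaches from about 0.35 to 0.775 m from the base axis. Payload 3.1 kg.
Tool frame: the origin (TCP) lies on the centre line of the jaws, within the pads' length; the fingertips stand 17 mm ahead of it and the grasp point (between the pads) lies 2 mm behind it (robot.tip_reach is the distance from the TCP to the fingertips, in m); z points along the fingers, y is the line along which they close (so a half turn about z gives the same grasp; the last joint's range is limited). The gripper opens to 85 mm and grips with 20 to 120 N. Pads are 22 mm wide; open, the fingers measure 114 mm over their backs; the gripper's body (76 mm by 85 mm) begins 54 mm behind the grasp point. The pads swing forward as they close: fully open they stand 13 mm farther back than shut.
Start: joints at [-70.8, 17.813, 0.802, 86.603, -0.252, 75.585, -1.558], TCP at [0.202, 0.511, 0.248] pointing down, gripper open.
Joint ranges: [-154.91, 154.91], [-16.99, 109.72], [-72.82, 74.43], [7.12, 147.25], [-82.49, 262.49], [11.32, 116.49], [-174.64, 174.64]. Speed limits (degrees/s): [159.86, 159.86, 180, 180, 180, 180, 180].

## Interface

Orientations are given as [roll, pitch, yaw] about the fixed x, y, z axes, in that order (R = Rz(yaw) Ry(pitch) Rx(roll)).
In Python, from station import robot, fingers, vision, workorder, recognise gives the robot as it stands. Calls block until the motion is done:
- robot.move_to(position, orientation): joint-space move of the TCP to a pose.
- robot.line_to(position, orientation=None, velocity=0.15, f_stop=None): straight line of the TCP; orientation=None keeps the orientation; velocity is the mean speed in m/s. With f_stop (N) it stops when the force on the tool has changed by that much, and returns True; else False.
- robot.move_j(angles): joint-space move.
- fingers.gripper_to(opening, force=None): opening from 0.0 (shut) to 1.0 (fully open); force is the grip in N (None keeps the last); returns when the fingers have stopped.
- robot.pause(seconds).
- robot.inverse_kinematics(position, orientation): joint angles nearest the present ones, or None.
- vision.grab_frame(name): name is "scene" or "top" or "wrist"; returns the picture (420x560x3 uint8, red, green, blue); there is no depth.
- vision.calibration(name): a dict with "mtx" (3x3 intrinsics, pixels), "extrinsics" (4x4, takes a point from world to camera coordinates); the wrist camera has in their place "T_tool_cam" (4x4, takes a point from camera to tool coordinates, whose origin is the TCP and whose axes are the flange's). Camera axes: x right, y up, looking along -z (the intrinsics and any distortion apply to the point x, -y, -z); pixel columns grow to the right and rows downward; lengths in m; the calibration is good to about 2 mm. A picture is of the moment at which its call begins: read the wrist's pose just before it. calibration takes no time and is no camera call.
A pose or a line that the arm cannot do raises robot.PlanningError and nothing moves.
- workorder.close_job(): hands the job in; it is judged then, once.
Trained networks look in the newest picture that a camera, given by its name, has taken for a name from the list of things; names that differ only in an ending like _2 or _b are one class to them, and where a whole thing is asked for, a point or a joint stands for the part that bears it (a point fixed in the world has none). Each returns a list of dicts, best first, with "p" (0 to 1); they miss things now and then, are a little off and sometimes report something else, mostly with a low value. They report only what shows in the picture. A call takes as long as a camera call. They do not tell look-alikes from the thing itself.
- recognise(label, camera): "rect" ([centre column, centre row, width, height] in pixels, round what is visible of it).
Readings, each from a call of its own:
- robot.current_time_s(): time.
- robot.current_joint_positions(): joint angles.
- robot.current_dq(): joint speeds.
- robot.current_joint_torque(): joint torques, N m.
- robot.current_tool_pos(): TCP position.
- robot.current_eef_rot(): TCP orientation.
- robot.current_contact_force(): force on the tool from outside, world axes, zero at the start.
- robot.current_torque(): the same for the moment, N m.
- robot.current_finger_gap(): opening from 0.0 (shut) to 1.0 (fully open).
- robot.current_gripper_force(): force on a finger pad.
Only numpy, scipy, OpenCV 4.12 (cv2) and the standard library are available. Lean on these libraries where they do the work, as an engineer would, in place of code of your own. Each camera call takes 0.05 s, during which the arm holds its last target. There are 200 camera calls.

## Task

Lift the cordless lamp off its charging pad by its body, not by the knob, and stand it gently in the middle of the round wooden coaster board. Let go of it, then take it by the knob on top and turn that clockwise just one click, from off to low and not on to full, leaving the lamp standing in the middle of the board. Leave the rest of the table setting as it is.

Things in the scene. Friction and masses are not known exactly. Their poses are not given: they have to be found in the camera images.
- lamp: Loose cordless lamp, 0.8 kg. Brass foot 110 mm across, 18 thick; white cylinder 58 mm across from 18 to 122 mm up; brass cap 60 mm across to 136; dark bar knob on the cap, top at 168. Origin: centre of the foot's underside, z up. x points to the smallest of three dark marks on the cap's rim (off); the middle-sized (low) and largest (full) follow 1 and 2 rad clockwise seen from above.
- knob_grip (a point): Middle of the lamp's knob, on the lamp's axis, 158 mm above the foot's underside. The knob is a dark steel bar 40 mm long, 12 wide, 28 tall (140 to 168 mm above the foot's underside). x runs along the bar to its pointer end (white line on top) and turns with the knob; z is up.
- lamp_knob (a joint): Knob angle in rad, growing clockwise seen from above. Three sprung notches: 0 off (pointer at the smallest mark), 1.0 low (first click), 2.0 full (second click). Between notches it is forced over a hump (about 0.08 N m); let go, it springs into the nearer notch. Stops at both ends.
- pad: The charging pad, fixed: a square black plate 150 x 150 mm, 12 mm thick, on which the lamp stands at the start. Origin at the centre of its underside, on the table.
- coaster_mid (a point): Centre of the top face of the round wooden coaster board, a fixed plain dark wood disc 160 mm across and 10 mm thick, on the table. z is up.
- bread_plate: Loose white plate, 124 mm across, 16 mm high, between the charging pad and the coaster board. Origin at the centre of its underside.
- pepper_mill: Loose dark wooden pepper mill, 48 mm across, 112 mm tall, standing nearer the robot than the bread plate. Origin at the centre of its underside.
- wine_glass: Loose wine glass, 72 mm across, 171 mm tall, beyond the bread plate. Origin at the centre of its underside.
- tumbler: Loose water tumbler, 72 mm across, 85 mm tall, on the far side to the right. Origin at the centre of its underside.
- candle_cup: Loose squat amber glass cup with a candle, 80 mm across, 80 mm tall, on the far side to the left. Origin at the centre of its underside.
- knife: Loose steel table knife, 175 mm long and up to 8 mm thick, lying crosswise between the robot and the pepper mill. Origin at its middle, underside; its y axis runs along its length to the blade.
Not all that is in view belongs to the job. Leave any blue look-alike of the lamp alone. Leave any white look-alike of the part that bears coaster_mid alone.

How it is judged (in metres and radians):
On the way, in this order (a step that is already met when the one before it is completed fails the run):
1. the lamp stands upright in the middle of the round wooden coaster board, let go of, its knob still off (horizontal distance between lamp and coaster_mid below 0.018 m and z of lamp in the frame of coaster_mid between -0.004 and 0.004 m and angle between lamp's own z axis and vertical below 0.06 rad and contact force between the fingers and lamp below 0.1 N and value of joint lamp_knob below 0.4 rad), for 0.2 s.
2. the knob has clicked over into its first notch (low) (value of joint lamp_knob between 0.75 and 1.25 rad), for 0.2 s.
At the end, for the whole second after the job is handed in: The lamp stands upright (within 0.06 rad) and at rest on the round wooden coaster board, its axis within 18 mm of the board's centre and its foot flat on the board's top (within 4 mm), released, with the knob at rest in its first notch (0.75 to 1.25 rad) (all of step 2 and horizontal distance between lamp and coaster_mid below 0.018 m and z of lamp in the frame of coaster_mid between -0.004 and 0.004 m and angle between lamp's own z axis and vertical below 0.06 rad and linear speed of lamp below 0.02 m/s and velocity of joint lamp_knob between -0.1 and 0.1 rad/s); the robot touches nothing.
It fails at once if the lamp is lifted or carried by its knob (contact force between the fingers and lamp_knob above 2 N and height (world z) of lamp above 0.03 m).
It fails at once if the knob is turned on past the first click towards full (beyond 1.6 rad) (value of joint lamp_knob above 1.6 rad).
It fails at once if the lamp is dropped: let go of and falling at over 0.35 m/s, as from 6 mm or higher (contact force between the fingers and lamp below 0.1 N and linear speed of lamp above 0.35 m/s).
It fails at once if the lamp is banged down on the coaster board (over 100 N) (contact force between lamp and coaster above 100 N).
It fails at once if a piece of the table setting is pushed more than 25 mm or knocked over (distance of any of bread_plate, pepper_mill, wine_glass, tumbler, candle_cup, knife from where it was at the start of the episode above 0.025 m or angle between any of bread_plate, pepper_mill, wine_glass, tumbler, candle_cup, knife's own z axis and vertical above 0.5 rad).
It also fails if it takes over 54 s, if anything falls off the work surface, if the arm or the gripper's body presses on something with over 40 N, if the wrist force passes 120 N, or if a joint passes its speed limit or range.

## Working session

There is one attempt and no reset: what is moved stays moved. The work goes in short steps, each a Python script; the robot and the scene stay as the last script left them, time stands still between calls to the robot, and variables do not carry over. Pictures are saved under pics/ and viewed, at most 10 in all, crops included, and the job is handed in when it is done.

```bash
mkdir -p pics; ls
python3 - <<'E'
from station import robot, fingers, vision, workorder, recognise
import cv2,numpy as np
for n in ("scene","top"):
    im=vision.grab_frame(n); cv2.imwrite(f"pics/{n}0.png",im[:,:,::-1])
    c=vision.calibration(n); print(n,c)
    for l in ("lamp","knob_grip","pad","coaster_mid","bread_plate","pepper_mill","wine_glass","tumbler","candle_cup","knife"):
        try: print(l,[(np.round(d["rect"]).tolist(),round(d["p"],2)) for d in recognise(l,n)])
        except Exception as e: print(l,e)
print(robot.current_time_s(), vision.calibration("wrist"))
E
```

```text
pics
scene {'mtx': array([[416.57955364,   0.        , 279.69942585],
       [  0.        , 416.57955364, 210.69209251],
       [  0.        ,   0.        ,   1.        ]]), 'extrinsics': array([[ 0.48466151,  0.87469445, -0.00358314, -0.25766985],
       [-0.67170789,  0.37480586,  0.63900632,  0.29512317],
       [ 0.56027827, -0.30729495,  0.76919314, -1.38146478],
       [ 0.        ,  0.        ,  0.        ,  1.        ]])}
lamp [([354.0, 177.0, 42.0, 65.0], 0.9), ([323.0, 136.0, 36.0, 59.0], 0.73)]
knob_grip [([326.0, 113.0, 10.0, 18.0], 0.56), ([360.0, 152.0, 14.0, 21.0], 0.5)]
pad [([359.0, 194.0, 72.0, 48.0], 0.65)]
coaster_mid [([147.0, 223.0, 59.0, 45.0], 0.71), ([186.0, 281.0, 67.0, 53.0], 0.65)]
bread_plate [([291.0, 247.0, 48.0, 39.0], 0.87)]
pepper_mill [([259.0, 207.0, 22.0, 38.0], 0.82), ([260.0, 320.0, 31.0, 42.0], 0.18)]
wine_glass [([334.0, 279.0, 32.0, 68.0], 0.66)]
tumbler [([264.0, 319.0, 34.0, 47.0], 0.83), ([253.0, 199.0, 56.0, 23.0], 0.34)]
candle_cup [([408.0, 248.0, 41.0, 40.0], 0.77)]
knife [([253.0, 200.0, 57.0, 25.0], 0.8)]
top {'mtx': array([[465.1755
[... 954 characters left out ...]
lass [([280.0, 130.0, 35.0, 46.0], 0.88)]
tumbler [([355.0, 136.0, 28.0, 40.0], 0.64)]
candle_cup [([190.0, 142.0, 38.0, 31.0], 0.66)]
knife [([288.0, 282.0, 71.0, 13.0], 0.67)]
1.1 {'mtx': array([[319.78800682,   0.        , 280.76109764],
       [  0.        , 319.78800682, 211.89864752],
       [  0.        ,   0.        ,   1.        ]]), 'T_tool_cam': array([[-4.92765430e-04,  9.61136444e-01,  2.76073347e-01,
         6.93327004e-02],
       [ 9.99998846e-01,  8.70322075e-04, -1.24508000e-03,
        -1.14652580e-04],
       [-1.43696449e-03,  2.76072415e-01, -9.61135764e-01,
        -1.26607687e-01],
       [ 0.00000000e+00,  0.00000000e+00,  0.00000000e+00,
         1.00000000e+00]])}
```

View pics.

Run:
```python
import cv2
im=cv2.imread("pics/top0.png"); cv2.imwrite("pics/top0c.png",cv2.resize(im[90:360,130:460],None,fx=2.2,fy=2.2,interpolation=cv2.INTER_CUBIC))
```

```text
(no output)
```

View pics/scene0.png

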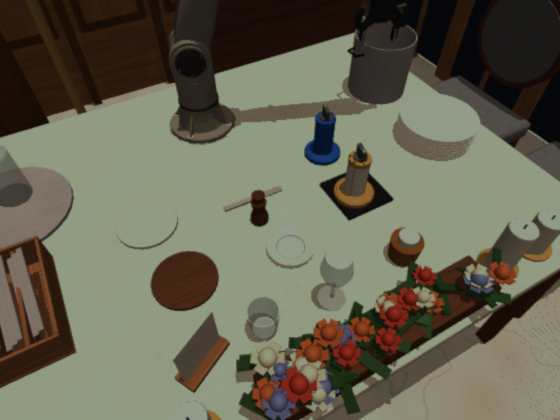

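View pics/top0c.png

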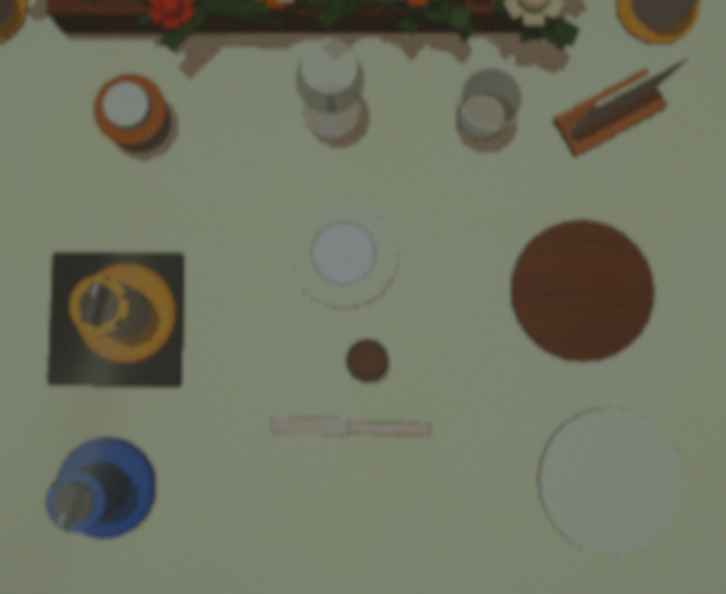

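Two lamp-like things: brass/white at top (184,233) on the black pad, and a blue look-alike (176,310). The lamp meant is the white/brass one. Two discs: dark wood at (397,220) and a white one at (409,306). The board meant is the wooden one. Measuring now, then a wrist close-up will confirm.

```bash
cat > h.py <<'E'
from station import robot, fingers, vision, workorder, recognise
import cv2, numpy as np
from scipy.spatial.transform import Rotation as R
def wpose():
    T=np.eye(4); T[:3,:3]=R.from_euler("xyz",robot.current_eef_rot(),degrees=True).as_matrix(); T[:3,3]=robot.current_tool_pos(); return T
def cam(name,T=None):
    c=vision.calibration(name)
    return c["mtx"], (T@c["T_tool_cam"] if name=="wrist" else np.linalg.inv(c["extrinsics"]))
def to_plane(uv,z,K,W):
    uv=np.atleast_2d(uv).astype(float); d=np.c_[(uv[:,0]-K[0,2])/K[0,0],-(uv[:,1]-K[1,2])/K[1,1],-np.ones(len(uv))]@W[:3,:3].T
    return W[:3,3]+d*((z-W[2,3])/d[:,2])[:,None]
def circ(mask,z,K,W):
    "min enclosing circle of largest blob, mapped to plane z"
    cs,_=cv2.findContours(mask.astype(np.uint8),cv2.RETR_EXTERNAL,cv2.CHAIN_APPROX_NONE); c=max(cs,key=cv2.contourArea)[:,0]
    P=to_plane(c,z,K,W)[:,:2]; (x,y),r=cv2.minEnclosingCircle((P*1000).astype(np.float32)); return np.round([x,y,r],1)
def proj(P,K,W):
    p=(np.atleast_2d(P)-W[:3,3])@W[:3,:3]; return np.c_[K[0,2]-K[0,0]*p[:,0]/p[:,2],K[1,2]+K[1,1]*p[:,1]/p[:,2]]
E
python3 - <<'E'
from h import *
im=cv2.imread("pics/top0.png"); hsv=cv2.cvtColor(im,cv2.COLOR_BGR2HSV); K,W=cam("top")
def win(m,x0,x1,y0,y1):
    o=np.zeros(m.shape,bool); o[y0:y1,x0:x1]=m[y0:y1,x0:x1]; return o
b=(hsv[...,1]>120)&(hsv[...,0]<30)&(hsv[...,2]>70)
print("foot",circ(win(b,150,220,200,265),.03,K,W))
w=(hsv[...,1]>90)&(hsv[...,0]<20)
print("coaster",circ(win(w,355,435,185,258),.01,K,W))
for l,uv,z in (("plate",(287,204),.01),("mill",(297,254),.11),("glass",(280,128),.12),("tumb",(354,135),.04),("candle",(190,140),.05),("bluefoot",(178,311),.015),("pad",(183,235),.012)): print(l,to_plane(uv,z,K,W)[0])
print(robot.current_eef_rot())
for p in ([.57,.2],[.6,-.25]):
    for yaw in (0,90,-90,180):
        print(p,yaw,robot.inverse_kinematics([*p,.36],[180,0,yaw]))
E
```

```text
foot [511.4 246.4  60.4]
coaster [ 536.8 -263.6   77.9]
plate [ 0.57992547 -0.00066082  0.01      ]
mill [ 0.45562618 -0.02277797  0.11      ]
glass [0.74060625 0.01550254 0.12      ]
tumb [ 0.74586013 -0.1639604   0.04      ]
candle [0.73156114 0.23498767 0.05      ]
bluefoot [0.31963158 0.26179579 0.015     ]
pad [0.50287807 0.25485556 0.012     ]
[-1.79995888e+02  2.69567498e-03  1.58418190e+02]
[0.57, 0.2] 0 [-43.80151427  25.77040596  38.18212726  64.71210184 -15.63626529
  94.34048753 -99.70877613]
[0.57, 0.2] 90 [-38.59489909  24.47496297  28.93867404  64.47057968 -11.58915069
  93.73154763 -12.64675806]
[0.57, 0.2] -90 [-23.81228689  23.15506467   4.60907974  63.74452829  -1.81350256
  93.16584628 160.32672989]
[0.57, 0.2] 180 [-31.86192839  23.51715568  17.658063    64.14561006  -6.96367764
  93.30779121  74.00648064]
[0.6, -0.25] 0 [ -7.2681813   38.79283399  63.47928063  55.43823362 -35.00106478
 102.22676492 -48.33350671]
[0.6, -0.25] 90 [ -8.41762936  40.3761376   68.00140546  55.49535349 -38.12808533
 103.38984259  43.34301333]
[0.6, -0.25] -90 [  -7.50251067   39.08490403   64.34403385   55.44996494  -35.58936318
  102.4378843  -138.01423818]
[0.6, -0.25] 180 [ -6.21755762  37.62674989  59.86374315  55.38514021 -32.58969017
 101.39935487 130.34052168]
```

Run:
```python
from h import *
robot.move_to([.505,.247,.33],[180,0,116]); robot.pause(.3)
T=wpose(); im=vision.grab_frame("wrist")[:,:,::-1]; np.savez("w1.npz",im=im,T=T); cv2.imwrite("pics/w1.png",im)
for l in ("lamp","knob_grip"): print(l,[(np.round(d["rect"]).tolist(),round(d["p"],2)) for d in recognise(l,"wrist")])
print(robot.current_joint_positions(),robot.current_tool_pos(),robot.current_time_s())
K,W=cam("wrist",T); print(W[:3,3],proj([[.505,.249,.18],[.505,.249,.03]],K,W))
```

```text
lamp [([136.0, 98.0, 134.0, 88.0], 0.89), ([285.0, 180.0, 85.0, 93.0], 0.57)]
knob_grip [([286.0, 204.0, 36.0, 38.0], 0.77), ([102.0, 87.0, 64.0, 43.0], 0.64)]
[-42.85923214  18.18074126  21.00967697  75.93760366  -6.43100383
  87.0407675    3.54348682] [0.5048953  0.24718473 0.32996525] 3.0667
[0.4743154  0.31029857 0.45643172] [[281.10585006 200.61444947]
 [280.86163388 173.67709708]]
```

View pics/w1.png

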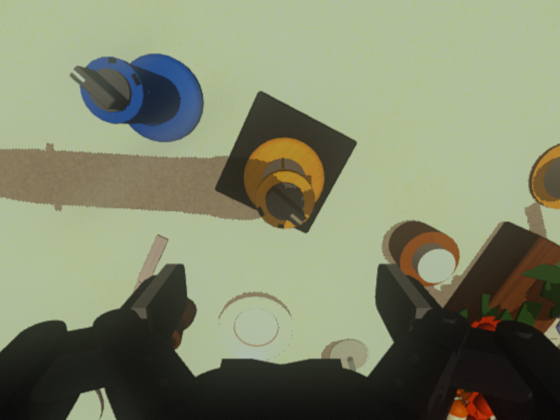

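The wrist picture shows the white/brass lamp on the black pad: cap at about (286,198), pointer towards (303,222). The blue one is at (110,88). Next, an enlarged crop and fits of the foot and cap.

Run:
```python
from h import *
d=np.load("w1.npz"); im=d["im"]; K,W=cam("wrist",d["T"])
g=cv2.cvtColor(im,cv2.COLOR_BGR2HSV); b=(g[...,0]>8)&(g[...,0]<30)&(g[...,1]>120)&(g[...,2]>60)
m=np.zeros(b.shape,np.uint8); m[125:240,225:345]=b[125:240,225:345]
ys,xs=np.nonzero(m)
from scipy.optimize import least_squares
# foot: top part of outline; cap: bottom part of outline
top=np.array([[x,ys[xs==x].min()] for x in range(xs.min()+8,xs.max()-7)]); top=top[top[:,1]<172]
bot=np.array([[x,ys[xs==x].max()] for x in range(262,311) if (xs==x).any()]); bot=bot[bot[:,1]>195]
def fit(P,r):
    f=lambda p:np.hypot(*(P-p).T)-r
    s=least_squares(f,P.mean(0),loss="soft_l1",f_scale=.001); return s.x,np.abs(s.fun).mean()
print("foot",fit(to_plane(top,.030,K,W)[:,:2],.055))
print("cap",fit(to_plane(bot,.148,K,W)[:,:2],.030))
c=cv2.resize(im[120:240,220:350],None,fx=5,fy=5,interpolation=cv2.INTER_CUBIC); cv2.imwrite("pics/w1c.png",c)
```

```text
foot (array([0.51128029, 0.24414068]), np.float64(0.00029734662765691644))
cap (array([0.51148765, 0.24561865]), np.float64(0.0007631656103382787))
```

View pics/w1c.png

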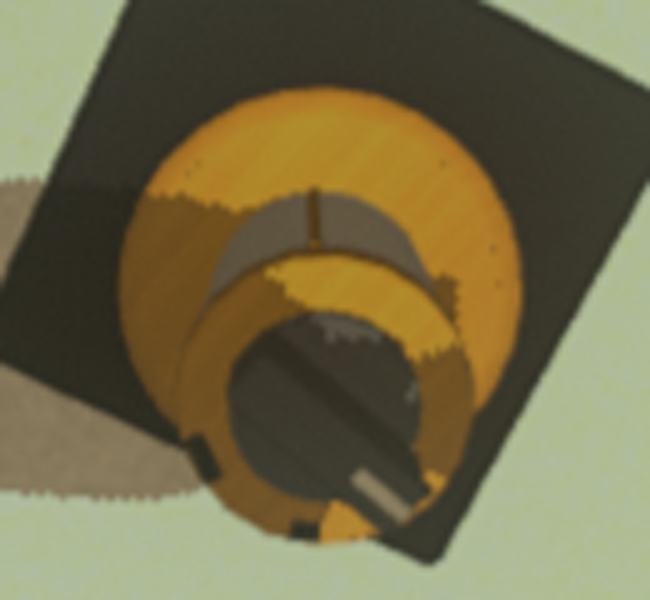

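Confirmed: this is the white/brass lamp, with the pointer line at crop (380,495), the low mark at (305,528) and the full mark at (205,457). Next I'll get the pointer bearing and cross-check the board from the scene camera.

Run:
```python
from h import *
d=np.load("w1.npz"); K,W=cam("wrist",d["T"])
px=lambda x,y:(220+(x+.5)/5-.5,120+(y+.5)/5-.5)
A=np.array([.5114,.245])
L=to_plane([px(362,478),px(402,516)],.180,K,W)[:,:2]; M=to_plane([px(305,528),px(205,457)],.148,K,W)[:,:2]
ang=lambda v:np.degrees(np.arctan2(v[1],v[0]))
print("line",L,ang(L[1]-L[0]),[ang(l-A) for l in L],"marks",[ang(m-A) for m in M],[np.hypot(*(m-A)) for m in M])
im=cv2.imread("pics/scene0.png"); h=cv2.cvtColor(im,cv2.COLOR_BGR2HSV); Ks,Ws=cam("scene")
b=np.zeros(h.shape[:2],bool); b[245:315,145:225]=((h[...,1]>120)&((h[...,0]<20)|(h[...,0]>170)))[245:315,145:225]
print("coaster scene",circ(b,.01,Ks,Ws))
for y,z in ((116,.135),(116,.34)): print(robot.inverse_kinematics([.5114,.245,z],[180,0,y]))
for y in (64,):
  for z in (.34,.133): print(robot.inverse_kinematics([.537,-.2636,z],[180,0,y]))
```

```text
line [[0.51978015 0.24115218]
 [0.5295316  0.23790728]] -18.405446099433643 [np.float64(-24.662636496864174), np.float64(-21.364458972404535)] marks [np.float64(-73.16029979365058), np.float64(-127.3513732133228)] [np.float64(0.027584607812290378), np.float64(0.027358043306459003)]
coaster scene [ 542.9 -264.9   78.9]
[-41.54609521  25.39368744  19.45967826  93.9408243   -9.28910964
  62.25943132   6.51010652]
[-42.20945363  18.76989141  21.212464    73.80603174  -6.68773346
  88.62437721   4.12938572]
[ -8.01467929  28.83109595  55.0101142   69.04459153 -23.30766501
  93.1571033   16.00186498]
[ -8.8586394   36.19141677  51.47417795  89.61544474 -29.71187264
  68.75426335  22.21363618]
```

Run:
```python
from h import *
robot.move_j([-28,18.5,.8,74.5,-.25,88,3.5])
robot.move_to([.5114,.245,.30],[180,0,116])
print(np.round(robot.current_joint_positions(),1))
robot.line_to([.5114,.245,.21],velocity=.15)
print("stop",robot.line_to([.5114,.245,.135],velocity=.06,f_stop=8), robot.current_contact_force())
fingers.gripper_to(0.0,70)
print("gap",robot.current_finger_gap(),robot.current_gripper_force(),robot.current_contact_force(),robot.current_tool_pos(),robot.current_time_s())
```

```text
[-28.5  18.7   1.6  78.3  -0.5  83.2  -0.8]
stop False [ 0.0315433   0.65933988 -0.28137623]
gap 0.6814170224489965 73.83721232414246 [-3.2225032  -1.85376585  4.65769709] [0.51102291 0.24484197 0.13579438] 6.275
```

Run:
```python
from h import *
robot.line_to([.5114,.245,.165],velocity=.06); print(robot.current_contact_force(),robot.current_finger_gap())
robot.line_to([.5114,.245,.335],velocity=.15)
q=np.array(robot.current_joint_positions()); 
for k in (1,2): q[0]+=25.9; robot.move_j(q)
print(robot.current_tool_pos(),robot.current_eef_rot())
robot.line_to([.540,-.264,.335],[180,0,64],velocity=.1); robot.pause(.4)
T=wpose(); im=vision.grab_frame("wrist")[:,:,::-1]; np.savez("w2.npz",im=im,T=T); cv2.imwrite("pics/w2.png",im)
s=vision.grab_frame("scene")[:,:,::-1]; cv2.imwrite("pics/s2.png",s); 
cv2.imwrite("pics/both2.png",np.hstack([cv2.resize(im,(400,300)),cv2.resize(s,(400,300))]))
print(robot.current_contact_force(),robot.current_finger_gap(),robot.current_tool_pos(),robot.current_joint_positions(),robot.current_time_s())
K,W=cam("wrist",T); a=np.linspace(0,6.28,60)
h=cv2.cvtColor(im,cv2.COLOR_BGR2HSV); print(proj([.54,-.264,.01],K,W))
```

```text
[ 0.24779508 -0.6415881  -8.8321028 ] 0.6804339350158342
[ 0.50929039 -0.24779527  0.33363554] [-1.79838128e+02 -1.53534030e-01  6.43856053e+01]
[ 0.98796743  0.43360876 -8.07050077] 0.6798733558327991 [ 0.5398634  -0.26398472  0.33513331] [23.30227811 22.67523495  1.75660351 67.78686185 -0.68001122 89.54024925
 -1.07716729] 11.2083
[[280.34953189 171.8833745 ]]
```

View pics/both2.png

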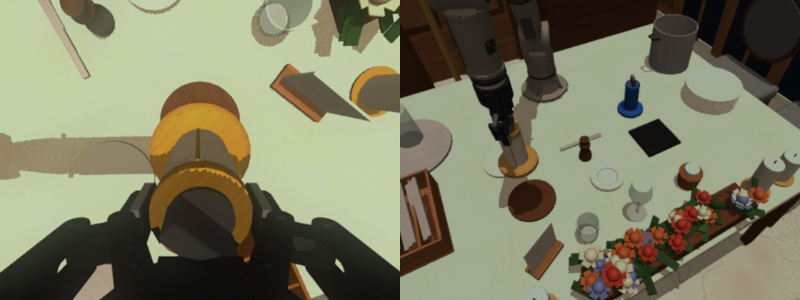

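The lamp is held upright over the board; the left half shows the board's upper rim at about (200,85). I'll fit both circles from this picture to correct the placing, then lower it.

Run:
```python
from h import *
from scipy.optimize import least_squares
d=np.load("w2.npz"); im=d["im"]; T=d["T"]; K,W=cam("wrist",T); h=cv2.cvtColor(im,cv2.COLOR_BGR2HSV).astype(int)
nb=(h[...,1]>80)&((h[...,0]<25)|(h[...,0]>170))
br=(h[...,0]>=14)&(h[...,0]<30)&(h[...,1]>150)&(h[...,2]>130)
def fit(P,r):
    s=least_squares(lambda p:np.hypot(*(P-p).T)-r,P.mean(0)-[0,.0],loss="soft_l1",f_scale=.001); return s.x,np.abs(s.fun).mean()
def first(m,x0,x1,lo,hi): 
    o=[]
    for x in range(x0,x1):
        y=np.nonzero(m[lo:hi,x])[0]
        if len(y): o.append((x,lo+y[0]))
    return np.array(o)
c=first(nb,240,322,100,150); f=first(br,240,322,130,175)
print(c[::10].tolist(),f[::10].tolist())
cc,e=fit(to_plane(c,.01,K,W)[:,:2],.08); zf=T[2,3]-.135+.03
ff,e2=fit(to_plane(f,zf,K,W)[:,:2],.055); print("board",cc,e,"foot",ff,e2,"tcp",T[:3,3])
```

```text
[[240, 131], [250, 123], [260, 118], [270, 115], [280, 114], [290, 116], [300, 119], [310, 124], [320, 132]] [[240, 155], [250, 149], [260, 146], [270, 144], [280, 144], [290, 144], [300, 146], [310, 150], [320, 155]]
board [ 0.53798653 -0.26569667] 0.0003044554529402929 foot [ 0.53932349 -0.26467555] 0.00019918378168973255 tcp [ 0.53974251 -0.26398223  0.33522905]
```

Run:
```python
from h import *
x,y=.5385,-.265
robot.line_to([x,y,.335],velocity=.1); robot.line_to([x,y,.15],velocity=.15)
print("touch",robot.line_to([x,y,.126],velocity=.02,f_stop=4),robot.current_tool_pos(),robot.current_contact_force())
fingers.gripper_to(0.85,40); robot.pause(.3)
print(robot.current_finger_gap(),robot.current_gripper_force(),robot.current_contact_force(),robot.current_time_s())
fingers.gripper_to(1.0); robot.line_to([x,y,.22],velocity=.12); robot.line_to([x,y,.30],velocity=.2)
robot.pause(.3)
T=wpose(); im=vision.grab_frame("wrist")[:,:,::-1]; np.savez("w3.npz",im=im,T=T); cv2.imwrite("pics/w3.png",im)
K,W=cam("wrist",T); u,v=proj([x,y,.178],K,W)[0].round().astype(int); print(u,v,T[:3,3],robot.current_time_s(),np.round(robot.current_joint_positions(),1))
c=im[v-75:v+55,u-65:u+65]; cv2.imwrite("pics/w3c.png",cv2.resize(c,None,fx=4.6,fy=4.6,interpolation=cv2.INTER_CUBIC)); print(u-65,v-75)
```

```text
touch True [ 0.53814775 -0.26484775  0.13385849] [-1.86786797  0.29984599  6.83012257]
0.84845224119993 0.0 [ 0.16424763 -0.26693869 -0.45465088] 14.2417
282 211 [ 0.53798314 -0.26475225  0.29862707] 16.3333 [23.5 23.3  1.7 71.9 -0.7 85.5 -0.9]
217 136
```

View pics/w3c.png

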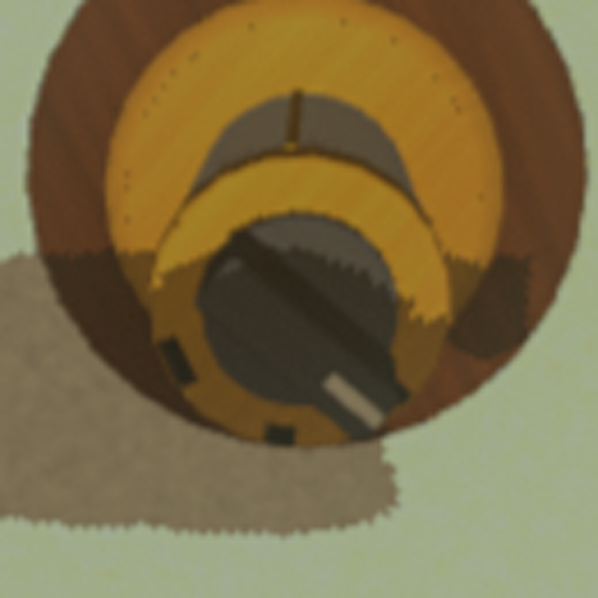

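The lamp stands released in the middle of the board. The pointer line runs (328,380)→(380,422) in the crop, with the low mark at (280,435) and the full mark at (177,362). Next: the knob pose.

Run:
```python
from h import *
from scipy.optimize import least_squares
d=np.load("w3.npz"); im=d["im"]; T=d["T"]; K,W=cam("wrist",T)
px=lambda x,y:(217+(x+.5)/4.6-.5,136+(y+.5)/4.6-.5)
def fit(P,r):
    s=least_squares(lambda p:np.hypot(*(P-p).T)-r,P.mean(0)); return s.x,np.abs(s.fun).mean()
cap,e=fit(to_plane([px(*p) for p in ((152,290),(190,198),(240,162),(300,152),(360,162),(415,205),(450,270),(452,320))],.146,K,W)[:,:2],.03)
foot,e2=fit(to_plane([px(*p) for p in ((106,190),(125,110),(190,32),(300,-8),(410,30),(480,105),(502,190))],.028,K,W)[:,:2],.055)
print("cap",cap,e,"foot",foot,e2)
A=(cap+foot)/2; ang=lambda v:np.degrees(np.arctan2(v[1],v[0]))
L=to_plane([px(325,383),px(378,425),px(333,375),px(384,418)],.178,K,W)[:,:2]; M=to_plane([px(280,435),px(177,362)],.146,K,W)[:,:2]
print(ang(L[1]-L[0]),ang(L[3]-L[2]),[ang(l-A) for l in (L[:2].mean(0)/2+L[2:].mean(0)/2,)],[ang(m-A)+57.3*(i+1) for i,m in enumerate(M)])
for yaw in (110,50): print(np.round(robot.inverse_kinematics([*A,.172],[180,0,yaw]),1))
```

```text
cap [ 0.53773487 -0.26509582] 0.00029429084191312255 foot [ 0.53692122 -0.26620137] 0.000740571227470405
-65.44368038677929 -67.11725492076829 [np.float64(-66.81296001930923)] [np.float64(-67.44100251665695), np.float64(292.959763024491)]
[29.  26.6 -6.3 85.   3.  68.6 42.3]
[ 22.1  26.4   3.7  85.3  -1.8  68.4 -13.9]
```

Run:
```python
from h import *
x,y=.5375,-.2655
fingers.gripper_to(.5,30); robot.move_to([x,y,.24],[180,0,113])
print("stop",robot.line_to([x,y,.171],velocity=.06,f_stop=5),robot.current_tool_pos())
fingers.gripper_to(0.0,30); print("gap",robot.current_finger_gap(),robot.current_contact_force(),robot.current_time_s())
p=robot.current_tool_pos(); print("push",robot.line_to([p[0],p[1],p[2]-.004],velocity=.01,f_stop=6),robot.current_tool_pos(),robot.current_contact_force())
q=np.array(robot.current_joint_positions())
for k in range(6):
    q[6]-=57.3/6; robot.move_j(q); print(k,np.round(robot.current_contact_force(),1),np.round(robot.current_torque(),3),np.round(robot.current_tool_pos(),4))
print(robot.current_eef_rot(),robot.current_time_s())
```

```text
stop False [ 0.53788726 -0.26568812  0.17158078]
gap 0.13126018430868575 [-2.22733933 -0.85627433  1.71398799] 19.2917
push True [ 0.53703264 -0.26587987  0.17127497] [0.32846343 0.01084167 3.73443223]
0 [-1.9 -0.1  1.9] [0.015 0.266 0.071] [ 0.537  -0.2659  0.1713]
1 [-1.3  0.7  1.5] [-0.029  0.276  0.087] [ 0.5369 -0.2659  0.1713]
2 [-2.2  0.2  2.8] [0.026 0.429 0.007] [ 0.5368 -0.2659  0.1713]
3 [-2.6 -0.6  3.5] [ 0.073  0.523 -0.12 ] [ 0.5367 -0.2659  0.1713]
4 [-3.   0.4  4. ] [ 0.053  0.726 -0.063] [ 0.5367 -0.2659  0.1713]
5 [-4.2  0.3  4.6] [ 0.149  0.899 -0.034] [ 0.5367 -0.2659  0.1714]
[-1.79962576e+02  5.39528813e-02  5.60349690e+01] 21.2167
```

The torque sign flip (+0.087 to -0.12 N m) shows the hump was passed. Releasing and checking.

Run:
```python
from h import *
fingers.gripper_to(.5); robot.pause(.2)
p=robot.current_tool_pos(); robot.line_to([p[0],p[1],.30],velocity=.12); robot.move_to([.538,-.265,.30],[180,0,64]); robot.pause(.3)
T=wpose(); im=vision.grab_frame("wrist")[:,:,::-1]; np.savez("w4.npz",im=im,T=T); cv2.imwrite("pics/w4.png",im)
c=im[136:266,217:347]; s=vision.grab_frame("scene")[:,:,::-1]
cv2.imwrite("pics/w4c.png",np.hstack([cv2.resize(c,(400,400),interpolation=cv2.INTER_CUBIC),cv2.resize(s[100:400,100:400],(400,400))])); print(robot.current_contact_force(),robot.current_time_s())
```

```text
[-0.23238026 -0.52570172 -0.26526202] 23.7083
```

View pics/w4c.png

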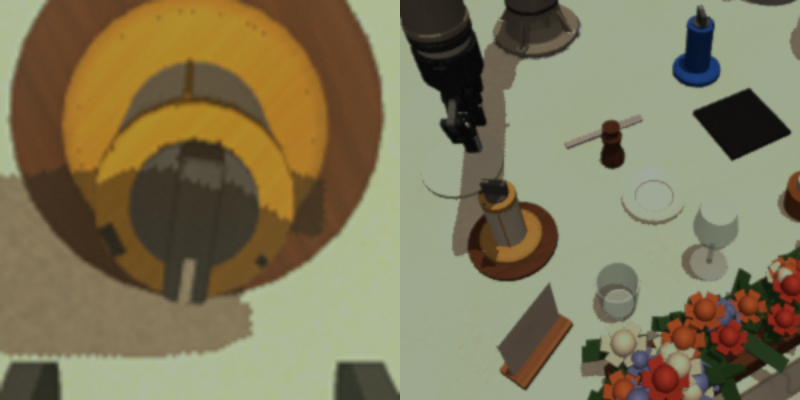

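The pointer (crop (187,280)) now sits on the middle mark. The small mark is visible at (262,260) and the large one at (112,240). The lamp stands centred on the board and the rest of the table setting is unmoved. Handing in.

```bash
python3 -c "
from station import workorder
print(workorder.close_job())"
```

```text
the job is handed in; nothing more can be done
None
```

The lamp is standing in the middle of the wooden coaster board, released, with its knob turned one click to low. The job was handed in after about 24 s of robot time, and the hand-in call gave no verdict.

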